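# Hold the bottle warmer's neck clamp open

### The job

Get the bottle warmer ready for a bottle: first swing its red locking lever a quarter turn from across the slide to its open stop, so that it points out towards the warmer's front, and only then take the blue paddle and pull the spring-loaded neck clamp out until its black pointer stands level with the yellow tab. Finish while still holding the clamp there against its spring with the lever left open, so that a bottle could be set into the well, and leave the other things on the shelf where they are.

Things in the scene. Friction and masses are not known exactly. Their poses are not given: they have to be found in the camera images.
- warmer: White bottle warmer fixed to the shelf, 335 x 130, deck 60 above the shelf. Origin on the shelf; own x points to the rear, y to the left, z up. Deck from x = -185 (front end, towards the robot) to +150; round open well at the rear, centre x = +90, 104 across, rim 110 high. Place and yaw (up to 17 degrees) vary. Offsets in the other entries are mm in this frame.
- clamp: Spring-return neck clamp: steel bar on the deck along y = 0 (18 wide, top 74 above the shelf), blue pull paddle, and at the rear a riser (x = 22 to 30) with a blue fork over the well, top 124. Origin = the warmer's when in; pulled, it moves along the warmer's -x, 0 to 70. Spring 4 N at rest, 10 N at 50 mm. The closed lever is in the way of its front end (x = -95 at rest); do not force it.
- paddle (a point): Point to grip on the clamp's blue paddle: mid-line, 100 above the shelf, x = -55, y = 0 when the clamp is in. The paddle is 12 thick (along the warmer's x), 34 wide (along y), from 72 to 118 above the shelf; 71 clear behind it to the riser. Axes as the warmer's.
- pointer (a point): Tip of the thin black pointer (4 wide along x) sticking out of the clamp bar to the warmer's -y side just above the deck, at x = -30, y = -29 when the clamp is in. It moves with the clamp.
- mark: Yellow tab, the mark: 12 (along the warmer's x) x 22 x 4 high, fixed on the deck at y = -41 beside the slide, axes as the warmer's; origin at the centre of its underside, 60 above the shelf. It sits 32 to 52 in front of the pointer's rest position, differing every time.
- lever (a joint): Red locking lever, quarter-turn hinge on a vertical axis. 0 = closed, the lever lying across the slide (pointing to the warmer's -y from its hinge); 1.571 = open stop, pointing to the warmer's front (-x). Opens clockwise seen from above; starts between 0 and 0.2. Stays where it is left; about 1 N at the post moves it.
- lever_hinge (a point): On the lever's hinge axis, 100 above the shelf, at warmer x = -107, y = +50.
- lever_post (a point): Point to grip on the lever's round upright red post (14 diameter, from 74 to 118 above the shelf), 100 above the shelf and 60 from the hinge axis. The lever's bar under it is 12 wide, from 62 to 74 above the shelf. Closed it is at warmer x = -107, y = -10; open at x = -167, y = +50. A gripper may keep its own direction while the round post turns in it.
- jar: Bystander: frosted jar with metal twist cap, 68 diameter, 100 high, on the warmer's left; origin under its centre.
- bottle: Bystander: baby bottle with green cap, 58 diameter, 150 high, on the warmer's right; origin under its centre.
- bib_clip: Bystander: orange bib clip, about 85 x 20 x 16, lying flat; origin under its centre.
- cup: Bystander: blue cup, 72 diameter, 80 high; origin under its centre.
- tin: Bystander: yellow tin, 100 diameter, 130 high; origin under its centre.

How it is judged:
On the way, in this order (a step that is already met when the one before it is completed fails the run):
1. the red lever is turned to its open stop (value of joint lever above 1.4 rad), for 0.2 s.
2. the clamp is pulled until the pointer is level with the yellow tab, lever still open, and held there (x of pointer in the frame of mark between -0.0065 and 0.0065 m and value of joint lever above 1.4 rad and contact force between the fingers and clamp above 2 N), for 0.5 s.
At the end, for the whole second after the job is handed in: The pointer is level with the yellow tab (within 6.5 mm of its centre along the slide), the clamp is still, held by the gripper's fingers with more than 2 N against its spring, the lever is open (beyond 1.40 rad), and the jar, bottle, bib clip, cup and tin are within 30 mm of where they began (all of step 2 and linear speed of clamp below 0.01 m/s and distance of each of jar, bottle, bib_clip, cup, tin from where it was at the start of the episode below 0.03 m); the arm keeps its last pose, push and grip.
It fails at once if the clamp is pulled out (15 mm or more) while the lever is not yet open (x of pointer in the frame of warmer below -0.045 m and value of joint lever below 1.2 rad).
It fails at once if a bystander is knocked away from its place (distance of any of jar, bottle, bib_clip, cup, tin from where it was at the start of the episode above 0.03 m).
It also fails if it takes over 48 s, if anything falls off the work surface, if the arm or the gripper's body presses on something with over 40 N, if the wrist force passes 120 N, or if a joint passes its speed limit or range.

### The arm

A 7-joint arm with a two-finger parallel gripper is mounted at the origin on the work surface. World frame = base frame: x ahead of the robot, y to its left, z up, the work surface at z = 0. Lengths are in m, angles in rad, forces in N, time in s.
With the tool pointing down it reaches from about 0.425 to 0.875 m from the base axis. Payload 9.9 kg.
Tool frame: the origin (TCP) lies on the centre line of the jaws, within the pads' length; the fingertips stand 25 mm ahead of it and the grasp point (between the pads) lies 6 mm ahead of it; z points along the fingers, x is the direction in which the jaws open and shut, and the axes are right-handed (so a half turn about z gives the same grasp; the last joint's range is limited). The gripper opens to 85 mm and grips with 20 to 120 N. Pads are 22 mm wide; open, the fingers measure 114 mm over their backs; the gripper's body (76 mm by 85 mm) begins 54 mm behind the grasp point. The pads swing forward as they close: fully open they stand 13 mm farther back than shut.
Start: joints at [1.052, 0.576, 0.025, 1.437, -0.015, 1.129, -0.057], TCP at [0.284, -0.612, 0.256] pointing down, gripper open.
Joint ranges: [-2.76, 2.76], [-0.34, 2.15], [-1.52, 1.57], [0.19, 2.46], [-1.09, 4.23], [0.17, 1.99], [-2.82, 2.82]. Speed limits (rad/s): [2.22, 2.22, 3.01, 3.01, 3.14, 3.14, 3.14].

### API

Orientations are given as a unit quaternion [w, x, y, z].
In Python, from cell import env gives the robot as it stands. The module is installed in compiled form; this text tells all that it offers.
- The arm moves only by the shell command python3 -m handwheel 'ROWS' [FORCE]. ROWS is JSON, a list that holds one entry, the list of rows, each a list of 5 numbers: the shift along the tool's x, y, z in m, then the turn about the tool's z in rad, then the finger opening in m, from 0 to 0.0854. A call has 1 to 20 rows; each row is the pose to reach, as a shift and turn from the pose commanded when the call began, along the tool's axes at that moment; what a row does not reach only later rows make up. A row lasts 1/10 s, in which the tool goes at most 50 mm and 8.59 degrees, less where a joint would pass 70% of its speed; a pose out of reach is approached as far as the arm can. A call with a gripper value outside its range is refused whole. The fingers move at their own pace and stop on an object; FORCE is the grip in N (left out, the last holds). Time passes only in rows, so rows that repeat a pose let the fingers close. It gives the time, the measured TCP pose, the force and the opening at its end, in the units of the state.
- env.sense(): the state, without advancing time (a new reading comes with each control period).
- env.grab_frame(name): name is "scene" or "top" or "wrist"; returns a dict with "img" (420x560x3 uint8, red, green, blue), "z_map" (420x560 float32, m along the optical axis (not along the pixel's ray), 0 where there is no reading), "fx", "fy", "cx", "cy" (pixels), "rvec" (rotation vector, rad) and "tvec" (3), from world to camera coordinates, as OpenCV has them; the wrist camera has in their place "hand_eye" (4x4, takes a point from camera to tool coordinates, whose origin is the TCP and whose axes are the tool frame's). Camera axes: x right, y down, z forward; pixel columns grow to the right and rows downward; lengths in m; the calibration is good to about 2 mm. A picture is of the moment at which its call begins: read the wrist's pose just before it.
- env.sign_off(): hands the job in, once; it reports no verdict.
The state is a dict: "time_s": time; "joint_positions": joint angles; "dq": joint speeds; "effort": joint torques, N m; "position": TCP position; "tcp_rot": TCP orientation; "force": force on the tool from outside, world axes, zero at the start; "wrist_torque": the same for the moment, N m; "finger_gap": finger opening in m.
Only numpy, scipy, OpenCV 4.12 (cv2) and the standard library are available. Lean on these libraries where they do the work, as an engineer would, in place of code of your own. Each camera call takes 0.05 s, during which the arm holds its last target. There are 200 camera calls.

## Working session

There is one attempt and no reset: what is moved stays moved. The work goes in short steps, Python scripts to look and compute and a shell command to move; the robot and the scene stay as the last step left them, time stands still between calls to the robot, and variables do not carry over. Pictures are saved under pics/ and viewed, about 8 in all and at most 12, crops included, and the job is handed in when it is done.

```bash
mkdir -p pics; cat > h.py <<'E'
import numpy as np, cv2
from cell import env
from scipy.spatial.transform import Rotation as R
def cam(n):
    s=env.sense(); f=env.grab_frame(n)
    K=np.array([[f['fx'],0,f['cx']],[0,f['fy'],f['cy']],[0,0,1.]])
    if n=='wrist':
        T=np.array(f['hand_eye']); q=s['tcp_rot']; Rt=R.from_quat([q[1],q[2],q[3],q[0]]).as_matrix()
        Rc=Rt@T[:3,:3]; o=Rt@T[:3,3]+np.array(s['position'])
    else:
        Rw=cv2.Rodrigues(np.array(f['rvec'],float))[0]; Rc=Rw.T; o=-Rw.T@np.array(f['tvec'],float).ravel()
    return f,K,Rc,o
def plane(uv,z,K,Rc,o):
    uv=np.atleast_2d(uv); d=np.c_[uv,np.ones(len(uv))]@np.linalg.inv(K).T@Rc.T
    return o+d*((z-o[2])/d[:,2])[:,None]
def cloud(f,K,Rc,o):
    v,u=np.mgrid[:420,:560]; z=f['z_map']
    p=np.stack([(u-K[0,2])/K[0,0]*z,(v-K[1,2])/K[1,1]*z,z],-1)@Rc.T+o
    p[z==0]=np.nan; return p
def save(f,n): cv2.imwrite('pics/'+n,f['img'][...,::-1])
E
python3 - <<'E'
from h import *
for n in ('top','scene'):
    c=cam(n); save(c[0],n+'1.png'); P=cloud(*c); hsv=cv2.cvtColor(c[0]['img'],cv2.COLOR_RGB2HSV)
    print(n,c[3])
    H,S,V=hsv[...,0],hsv[...,1],hsv[...,2]
    for nm,m in dict(red=((H<6)|(H>174))&(S>140)&(V>70),blue=(H>100)&(H<125)&(S>120)&(V>60),yel=(H>20)&(H<35)&(S>130)&(V>90)).items():
        k,l,st,ce=cv2.connectedComponentsWithStats(m.astype(np.uint8))
        for i in range(1,k):
            if st[i,4]>15:
                p=P[l==i]; print(nm,st[i],ce[i].round(1),np.nanmedian(p,0).round(3),np.nanmax(p[:,2]).round(3))
print(env.sense())
E
```

```text
top [ 0.39874567 -0.08831935  1.34423877]
red [198 204  22  12  66] [209.1 210.6] [0.57  0.097 0.075] 0.122
blue [217 138  29  25 297] [230.5 152.2] [0.723 0.039 0.124] 0.131
blue [215 188  12   6  41] [220.4 190.6] [0.621 0.063 0.117] 0.121
blue [ 84 206  14   6  76] [ 90.4 208.6] [0.574 0.438 0.057] 0.065
yel [396 191  16  24  96] [404.1 202. ] [ 0.602 -0.445  0.112] 0.126
yel [232 202   6   4  18] [234.5 203.5] [0.594 0.028 0.064] 0.068
scene [1.06277923 0.14113168 0.78738259]
red [341 226  29  39 296] [353.7 246.8] [0.572 0.094 0.075] 0.12
blue [  33   11   72   44 1889] [72.2 31.7] [-0.178 -1.432 -0.116] -0.095
blue [168 115  27  35 680] [182.3 131.4] [ 0.381 -0.452  0.057] 0.084
blue [324 246  18  21 245] [332.5 256. ] [0.629 0.066 0.106] 0.121
blue [277 271  48  44 703] [302.7 290.1] [0.727 0.048 0.124] 0.128
blue [509 311  26  15 217] [522.4 316.4] [0.579 0.437 0.056] 0.064
yel [  95  155   52   53 1400] [124.  185.5] [ 0.626 -0.455  0.075] 0.127
yel [315 245  10   8  45] [319.3 248.3] [0.597 0.03  0.065] 0.067
{'time_s': 0.1, 'joint_positions': array([ 1.0522092 ,  0.57640376,  0.02486276,  1.43782076, -0.014996  ,
        1.12896857, -0.05647593]), 'dq': array([-0.00053555, -0.00207408,  0.00185045, -0.0026684 , -0.00045078,
        0.00058982,  0.0004565 ]), 'effort': array([ 5.50016252e-03, -7.67298317e+01,  2.25719176e+00, -2.86605316e+01,
        1.57787756e-02,  8.55258317e-03,  4.47395576e-05]), 'position': array([ 0.28417159, -0.61187499,  0.25556011]), 'tcp_rot': array([-3.45263410e-04,  8.42988082e-01, -5.37931773e-01, -6.17883987e-04]), 'force': array([ 0.10117647, -0.44968503, -0.69912736]), 'wrist_torque': array([ 0.00257555, -0.05342398,  0.00332473]), 'finger_gap': 0.08530387638525778}
```

View pics/top1.png

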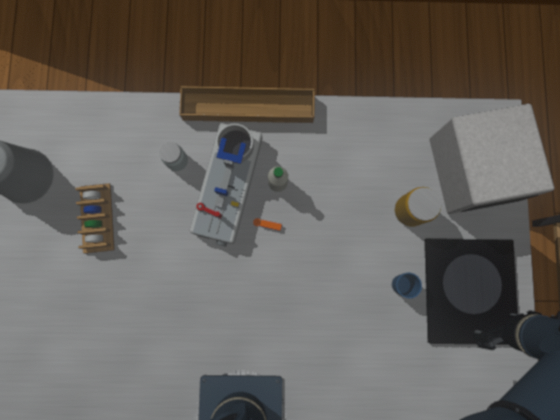

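View pics/scene1.png

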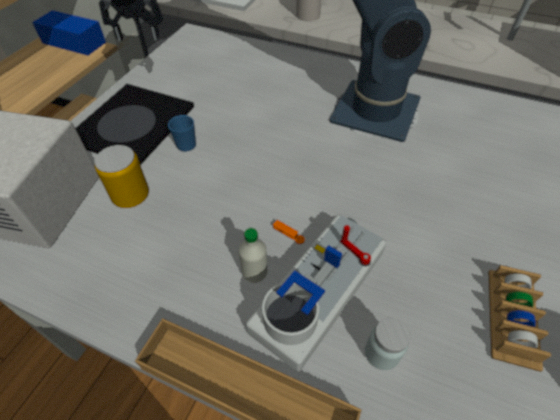

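```bash
python3 - <<'E'
from h import *
q=env.sense()['tcp_rot']; print(R.from_quat([q[1],q[2],q[3],q[0]]).as_matrix().round(3))
c=cam('top'); P=cloud(*c)
# warmer deck/top: white, at z 50..70
hsv=cv2.cvtColor(c[0]['img'],cv2.COLOR_RGB2HSV)
m=((P[...,2]>.045)&(P[...,2]<.13)&(abs(P[...,0]-.65)<.25)&(abs(P[...,1]-.06)<.14)).astype(np.uint8)
k,l,st,ce=cv2.connectedComponentsWithStats(m)
i=1+st[1:,4].argmax(); print(st[i])
p=P[l==i]; d=p[(p[:,2]>.052)&(p[:,2]<.068)]
print(cv2.minAreaRect(d[:,:2].astype(np.float32)), cv2.minAreaRect(p[:,:2].astype(np.float32)))
b=P[(hsv[...,0]<6)&(hsv[...,1]>140)&(P[...,2]>.1)]; print('post',b.mean(0),len(b))
E
```

```text
[[ 0.421 -0.907 -0.001]
 [-0.907 -0.421  0.001]
 [-0.001  0.    -1.   ]]
[ 190  123   72  123 5219]
((0.6554763317108154, 0.055286288261413574), (0.13000434637069702, 0.34105291962623596), 76.56050872802734) ((0.6533365845680237, 0.05638127028942108), (0.13139581680297852, 0.34587347507476807), 76.640625)
post [0.55754071 0.07023314 0.11819448] 15
```

The top view shows the warmer around px (190–262, 123–246), yawed about -13°. Its red lever is at (209, 210) and the blue paddle at (220, 190). The scene view shows the same: lever closed across the slide, bottle right, jar left, clip in front-right. I'll move above the post with the jaws along the warmer's x, then look closer.

```bash
python3 -m handwheel '[[[-0.503,-0.535,0.0,-0.902,0.04],[-0.503,-0.535,0.0,-0.902,0.04],[-0.503,-0.535,0.0,-0.902,0.04],[-0.503,-0.535,0.0,-0.902,0.04],[-0.503,-0.535,0.0,-0.902,0.04],[-0.503,-0.535,0.0,-0.902,0.04],[-0.503,-0.535,0.0,-0.902,0.04],[-0.503,-0.535,0.0,-0.902,0.04],[-0.503,-0.535,0.0,-0.902,0.04],[-0.503,-0.535,0.0,-0.902,0.04],[-0.503,-0.535,0.0,-0.902,0.04],[-0.503,-0.535,0.0,-0.902,0.04],[-0.503,-0.535,0.0,-0.902,0.04],[-0.503,-0.535,0.0,-0.902,0.04],[-0.503,-0.535,0.0,-0.902,0.04],[-0.503,-0.535,0.0,-0.902,0.04],[-0.503,-0.535,0.0,-0.902,0.04],[-0.503,-0.535,0.0,-0.902,0.04],[-0.503,-0.535,0.0,-0.902,0.04],[-0.503,-0.535,0.0,-0.902,0.04]]]' 20
python3 - <<'E'
from h import *
c=cam('wrist'); save(c[0],'w1.png'); s=env.sense(); q=s['tcp_rot']
print(s['position'],R.from_quat([q[1],q[2],q[3],q[0]]).as_matrix().round(3))
hsv=cv2.cvtColor(c[0]['img'],cv2.COLOR_RGB2HSV);H,S,V=hsv[...,0],hsv[...,1],hsv[...,2];P=cloud(*c)
for nm,m in dict(red=((H<6)|(H>174))&(S>140)&(V>70),blue=(H>100)&(H<125)&(S>120)&(V>60),yel=(H>20)&(H<35)&(S>130)&(V>90)).items():
    k,l,st,ce=cv2.connectedComponentsWithStats(m.astype(np.uint8))
    for i in range(1,k):
        if st[i,4]>40:
            p=P[l==i];t=p[p[:,2]>np.nanmax(p[:,2])-.006]; print(nm,st[i],ce[i].round(1),np.nanmedian(p,0).round(4),'top',t.mean(0).round(4),len(t), t.min(0).round(4),t.max(0).round(4))
E
```

```text
time_s: 2.15
position: [0.5576, 0.0681, 0.2564]
tcp_rot: [0.0, 0.993, -0.118, 0.0]
force: [0.7, -0.1, 0.7]
finger_gap: 0.0401
[0.55760809 0.06831101 0.25644936] [[ 0.972 -0.233  0.   ]
 [-0.233 -0.972 -0.   ]
 [ 0.     0.    -1.   ]]
red [ 281  124   30   89 1125] [293.4 165.7] [0.5739 0.0956 0.0759] top [0.5613 0.0681 0.1184] 173 [0.5552 0.0615 0.1143] [0.5674 0.0739 0.1203]
blue [ 457  154   85   82 3585] [491.4 193.6] [0.726  0.044  0.1245] top [0.7302 0.0386 0.1244] 3465 [ 0.7006 -0.0047  0.1207] [0.7722 0.0749 0.1267]
blue [348 171  21  43 597] [360.2 192.4] [0.6251 0.0642 0.1181] top [0.6251 0.0621 0.1182] 503 [0.6169 0.0451 0.1147] [0.6332 0.0781 0.1207]
yel [323 213  11  19 189] [328.5 222. ] [0.5968 0.026  0.0646] top [0.5967 0.026  0.0646] 189 [0.5901 0.0152 0.062 ] [0.6034 0.037  0.0661]
```

View pics/w1.png

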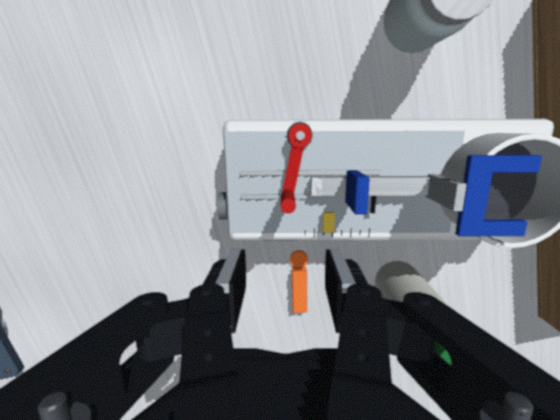

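The wrist view shows the lever post at px (288, 205), the hinge at (300, 134), the paddle at (358, 192) and the tab at (329, 222). The jaws are aligned with the slide. Next I'll descend on the post.

```bash
python3 -m handwheel '[[[0.0036,-0.0005,0.04,0,0.04],[0.0036,-0.0005,0.08,0,0.04],[0.0036,-0.0005,0.11,0,0.04],[0.0036,-0.0005,0.13,0,0.04],[0.0036,-0.0005,0.148,0,0.04],[0.0036,-0.0005,0.148,0,0.04],[0.0036,-0.0005,0.148,0,0.0],[0.0036,-0.0005,0.148,0,0.0],[0.0036,-0.0005,0.148,0,0.0],[0.0036,-0.0005,0.148,0,0.0],[0.0036,-0.0005,0.148,0,0.0],[0.0036,-0.0005,0.148,0,0.0]]]' 20
```

```text
time_s: 3.4
position: [0.5618, 0.0689, 0.1092]
tcp_rot: [-0.0, 0.993, -0.117, 0.001]
force: [0.2, -1.4, 6.9]
finger_gap: 0.0132
```

```bash
python3 -m handwheel '[[[-0.006,-0.002,0,0,0],[-0.013,-0.004,0,0,0],[-0.018,-0.0065,0,0,0],[-0.0235,-0.0095,0,0,0],[-0.028,-0.013,0,0,0],[-0.0325,-0.017,0,0,0],[-0.0365,-0.022,0,0,0],[-0.040,-0.0265,0,0,0],[-0.043,-0.032,0,0,0],[-0.0455,-0.037,0,0,0],[-0.047,-0.043,0,0,0],[-0.0485,-0.049,0,0,0],[-0.0495,-0.054,0,0,0],[-0.0495,-0.059,0,0,0],[-0.0495,-0.061,0,0,0],[-0.0495,-0.061,0,0,0],[-0.0495,-0.061,0,0,0]]]'
python3 - <<'E'
from h import *
c=cam('wrist'); save(c[0],'w2.png')
E
```

```text
time_s: 5.1
position: [0.5273, 0.1394, 0.1084]
tcp_rot: [0.0, 0.993, -0.117, 0.0]
force: [2.8, -4.3, 5.4]
finger_gap: 0.0134
```

View pics/w2.png

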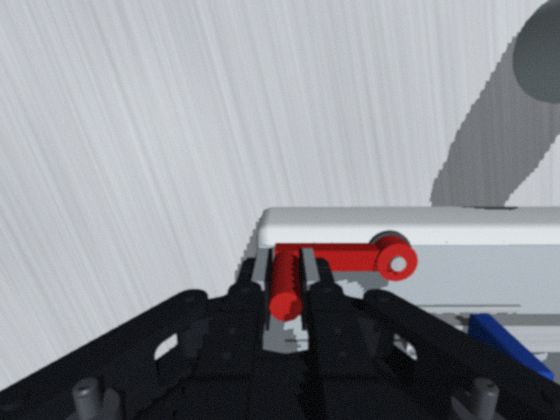

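The lever bar lies along the deck edge, px (275–415, 258), parallel to the slide, so it is open. Now to release, rise and hover above the paddle.

```bash
python3 -m handwheel '[[[0,0,0,0,0.03],[0,0,0,0,0.03],[0,0,0,0,0.03],[0,0,-0.04,0,0.03],[0,0,-0.08,0,0.03],[0,0,-0.12,0,0.05],[0.04,0.02,-0.12,0,0.05],[0.08,0.04,-0.12,0,0.05],[0.113,0.0525,-0.12,0,0.05],[0.113,0.0525,-0.12,0,0.05],[0.113,0.0525,-0.12,0,0.05],[0.113,0.0525,-0.12,0,0.05]]]'
cat > m.py <<'E'
from h import *
import sys
c=cam('wrist'); save(c[0],sys.argv[1]); s=env.sense()
ex=np.array([.972,-.233]);ey=np.array([.233,.972]);O=np.array([.678,.05])
W=lambda p:np.round(np.r_[(p[:2]-O)@ex,(p[:2]-O)@ey,p[2]]*1000,1)
print('tcp',W(s['position']))
hsv=cv2.cvtColor(c[0]['img'],cv2.COLOR_RGB2HSV);H,S,V=hsv[...,0],hsv[...,1],hsv[...,2];P=cloud(*c)
for nm,m in dict(red=((H<6)|(H>174))&(S>140)&(V>60),blue=(H>100)&(H<125)&(S>120)&(V>60),yel=(H>20)&(H<35)&(S>130)&(V>60)).items():
    k,l,st,ce=cv2.connectedComponentsWithStats(m.astype(np.uint8))
    for i in range(1,k):
        if st[i,4]>40:
            p=P[l==i];t=p[p[:,2]>np.nanmax(p[:,2])-.006]; print(nm,st[i],'top',W((np.nanpercentile(t,3,0)+np.nanpercentile(t,97,0))/2),W(t.mean(0)),len(t))
# dark pixels just above deck near the slide's -y side: pointer
X=(P[...,:2]-O)@ex;Y=(P[...,:2]-O)@ey
m=(V<60)&(P[...,2]>.055)&(P[...,2]<.075)&(Y<-.012)&(Y>-.032)&(X>-.09)&(X<-.01)
v,u=np.nonzero(m); print('pointer',len(u), X[m].min()*1e3 if len(u) else '', X[m].max()*1e3 if len(u) else '', np.median(X[m])*1e3 if len(u) else '',np.median(Y[m])*1e3 if len(u) else '',u.min() if len(u) else '')
E
python3 m.py w3.png
```

```text
time_s: 6.35
position: [0.624, 0.0639, 0.228]
tcp_rot: [-0.0, 0.993, -0.116, -0.001]
force: [-0.9, -0.0, -0.4]
finger_gap: 0.0497
tcp [-55.7   1.  228.2]
red [ 127  137  114   25 1640] top [-164.6   48.4  117.6] [-164.2   48.6  118.2] 274
blue [ 392  174   90   89 4361] top [ 59.6  -0.4 124.2] [ 53.5   1.1 124.4] 4123
blue [279 188  15  50 708] top [-53.8  -0.6 118. ] [-53.8  -0.3 118.3] 595
yel [261 232  11  20 220] top [-73.3 -41.9  64.6] [-73.2 -41.9  64.6] 216
pointer 44 -30.041253001635557 -27.193762388072948 -28.895373008825377 -19.73887662819895 311
```

View pics/w3.png

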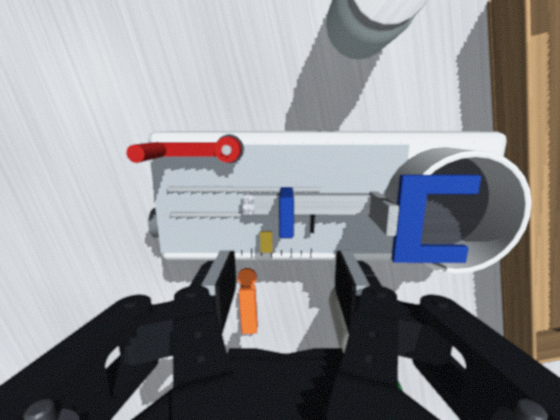

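The lever is open, with its post at px (137, 152). The paddle is at (287, 212), the pointer at (312, 224) and the tab at (266, 241), so the pull is about 44 mm. I'll grip the paddle and pull 38 mm first, then measure.

```bash
python3 -m handwheel '[[[0.002,0.001,0.04,0,0.05],[0.002,0.001,0.08,0,0.05],[0.002,0.001,0.105,0,0.05],[0.002,0.001,0.12,0,0.05],[0.002,0.001,0.12,0,0.05],[0.002,0.001,0.12,0,0.0],[0.002,0.001,0.12,0,0.0],[0.002,0.001,0.12,0,0.0],[0.002,0.001,0.12,0,0.0],[0.002,0.001,0.12,0,0.0],[0.002,0.001,0.12,0,0.0],[0.002,0.001,0.12,0,0.0]]]' 40
python3 m.py w4.png | grep tcp
python3 -m handwheel '[[[-0.005,0,0,0,0],[-0.01,0,0,0,0],[-0.015,0,0,0,0],[-0.02,0,0,0,0],[-0.025,0,0,0,0],[-0.03,0,0,0,0],[-0.035,0,0,0,0],[-0.038,0,0,0,0],[-0.038,0,0,0,0],[-0.038,0,0,0,0],[-0.038,0,0,0,0]]]' 40
python3 m.py w5.png
```

```text
time_s: 7.6
position: [0.6245, 0.0623, 0.1099]
tcp_rot: [-0.0, 0.993, -0.116, -0.001]
force: [-13.0, 2.2, 10.8]
finger_gap: 0.0115
tcp [-54.8  -0.6 109.9]
time_s: 8.75
position: [0.5922, 0.0699, 0.1098]
tcp_rot: [-0.001, 0.993, -0.117, 0.003]
force: [6.8, -1.5, 3.0]
finger_gap: 0.0116
tcp [-88.1  -0.7 109.8]
red [  50  141  220   55 6199] top [-164.8   48.4  117.5] [-164.3   48.6  118.2] 1234
blue [ 486  217   74  163 8205] top [-27.7   9.9 168.3] [-27.9   9.9 168.1] 45
blue [ 271  227   31  106 2880] top [-86.3  -0.8 118.7] [-86.5  -0.3 118.5] 1836
pointer 6 -60.70713786166929 -60.09933705559822 -60.27078882952706 -14.723860633788682 330
```

View pics/w5.png

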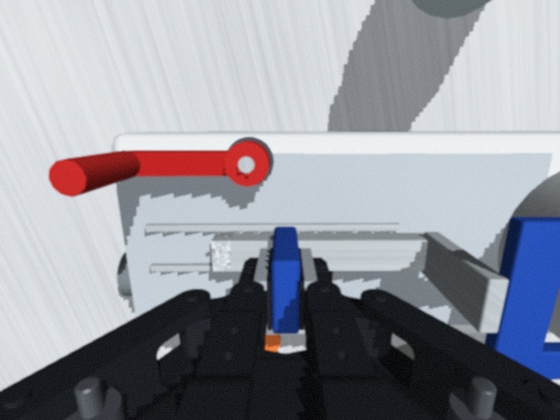

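The paddle is gripped (px 286, 280), the lever is still open, and the clamp is out about 32.5 mm. The pointer and tab are hidden by the hand here. I'll pull 12 mm more and check with the scene camera.

```bash
python3 -m handwheel '[[[-0.004,0,0,0,0],[-0.008,0,0,0,0],[-0.012,0,0,0,0],[-0.012,0,0,0,0],[-0.012,0,0,0,0],[-0.012,0,0,0,0]]]' 40
python3 m.py w6.png | egrep 'tcp|blue|pointer'
python3 - <<'E'
from h import *
for n in ('scene','top'):
    c=cam(n); f,K,Rc,o=c
    ex=np.array([.972,-.233,0]);ey=np.array([.233,.972,0]);O=np.array([.678,.05,.064])
    p=O+ex*-.073+ey*-.035; q=Rc.T@(p-o); uv=K@(q/q[2]); u,v=uv[:2].astype(int); print(n,u,v)
    i=f['img'][v-35:v+35,u-45:u+45]; cv2.imwrite(f'pics/z_{n}.png',cv2.resize(i,None,fx=8,fy=8,interpolation=cv2.INTER_CUBIC)[...,::-1])
E
```

```text
time_s: 9.4
position: [0.5808, 0.0726, 0.1098]
tcp_rot: [-0.001, 0.993, -0.117, 0.003]
force: [8.5, -1.5, 2.2]
finger_gap: 0.0118
tcp [-99.7  -0.7 109.8]
blue [ 486  217   74  163 8160] top [-39.6   9.7 168.7] [-39.3   9.9 168.5] 41
blue [ 271  227   31  106 2893] top [-98.1  -0.9 118.6] [-98.1  -0.4 118.5] 1880
pointer 6 -72.3968751183016 -71.7309211176715 -71.80283541946972 -14.723864578212295 330
scene 320 249
top 232 201
```

View pics/z_scene.png

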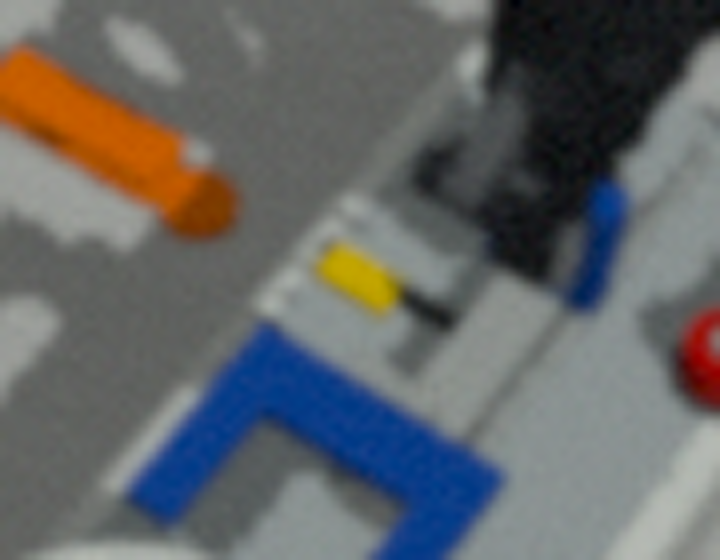

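The black pointer, crop px (405–450, 295–320), runs straight into the end of the yellow tab (360, 278). By numbers it sits at about -72 mm against -73 mm for the tab. I'll hold for a second, check once more and hand in.

```bash
python3 -m handwheel '[[[0,0,0,0,0],[0,0,0,0,0],[0,0,0,0,0],[0,0,0,0,0],[0,0,0,0,0],[0,0,0,0,0],[0,0,0,0,0],[0,0,0,0,0],[0,0,0,0,0],[0,0,0,0,0]]]' 40
python3 m.py w7.png; python3 -c "
from cell import env
env.sign_off()"
```

```text
time_s: 10.55
position: [0.5809, 0.0725, 0.1098]
tcp_rot: [-0.001, 0.993, -0.117, 0.003]
force: [8.4, -0.8, 2.5]
finger_gap: 0.0116
tcp [-99.7  -0.7 109.8]
red [  82  141  210   55 5909] top [-164.8   48.4  117.5] [-164.4   48.5  118.2] 1206
blue [ 486  217   74  163 8150] top [-39.4   9.8 168.3] [-39.4   9.8 168.3] 44
blue [ 271  227   31  106 2888] top [-98.   -1.  118.8] [-98.1  -0.5 118.6] 1799
pointer 6 -72.46580104031638 -71.67850988623088 -71.74773205558004 -14.71766081005584 330
the job is handed in; nothing more can be done
```

I swung the red lever to its open stop, then gripped the blue paddle and pulled the clamp out about 44 mm. I handed the job in while still holding it there, at about 10.6 s.

- **Pointer:** it read x ≈ -72 mm against -73 mm for the tab, and the scene picture shows the two in line. That pointer reading rests on only 6 pixels, because the hand hid most of it. The paddle's travel, about 44.2 mm, agrees with it.
- **Holding:** the arm was still, the measured force was steady at about 8.4 N, and the fingers were closed on the paddle at an 11.6 mm opening.
- **Lever:** its post stayed at warmer x = -165, y = 48, about 2–3 mm from the nominal open position.
- **Bystanders:** the gripper passed over the shelf without touching anything that I saw. I did not measure the jar, bottle, clip, cup or tin again at the end.

No check failed or disagreed.

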